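# Sweep the small things into the desk tray

## Task

Clear the desk in front of the open-fronted grey tray: with the fingertips, sweep the eraser, the memory stick and the roll of tape along the desk, over the tray's sloped front lip and fully into the tray. Push them only, do not pick any of them up or lift them off the surface. The longer box of cover slips that lies in the row with them, and the bottle and mug beyond the tray, stay where they are.

Things in the scene. Friction and masses are not known exactly. Their poses are not given: they have to be found in the camera images.
- desk_tray: grey plastic tray fixed to the desk, 144 x 260 mm. Origin: desk level under the middle of its floor; x points from the open front to the back wall, y along that wall, z up. Floor 1.5 mm above the desk, from x = -60 to the back wall at +60 mm, between side walls at y = -125 and +125 mm. A sloped lip across the front rises from the desk at x = -80 to the floor at x = -60 mm. Walls 25 mm high
- eraser: worn pink rubber eraser lying flat, 18 x 34 x 11 mm (its x, y, z), 10 to 18 g. Origin: centre of its underside. It starts on the desk in the row in front of the tray's mouth, about 125 mm before the tray's origin, its long side along the row, within about 0.2 rad
- usb_stick: light grey memory stick lying flat, 17 x 44 x 8 mm (its x, y, z), 10 to 18 g. Origin: centre of its underside. It starts in the same row, its long side along the row, within about 0.2 rad
- tape_roll: small red roll of marking tape lying flat (a ring, 33 mm across, 11 mm high), 10 to 18 g. Origin: centre of its underside. It starts in the same row
- slip_box: pale blue-grey plain box of cover slips lying flat, 30 x 60 x 18 mm (its x, y, z), the largest thing in the row. Origin: centre of its underside. Its long side points roughly towards the tray. It lies about 72 mm from its neighbours centre to centre, and any of the row's four places may be its own; leave it there
- bottle: white bottle with a green cap, 30 mm across, 68 mm high, upright, about 100 mm behind the tray's origin. Origin: centre of its underside. Leave it
- cup: white mug with a handle, 79 mm across, 89 mm high, behind the telephone, beside the tray. Origin: on its underside. Leave it

How it is judged:
By the outcome, as a careful person would: the job done as asked, in the order asked, and still so for the second after the job is handed in, with the robot touching nothing.
It also fails if it takes over 58 s, if anything falls off the work surface, if the arm or the gripper's body presses on something with over 40 N, if the wrist force passes 120 N, or if a joint passes its speed limit or range.

## Robot

A 7-joint arm with a two-finger parallel gripper is mounted at the origin on a cart in front of the work surface, level with it; the furniture and walls round the work are solid. World frame = base frame: x ahead of the robot, y to its left, z up, the work surface at z = 0. Lengths are in m, angles in rad, forces in N, time in s.
With the tool pointing down it reaches from about 0.35 to 0.9 m from the base axis. Payload 8.1 kg.
Tool frame: the origin (TCP) lies midway between the tips of the shut fingers; the grasp point (between the pads) lies 19 mm behind it (arm.hold_point_z is the z of the grasp point in the tool frame, in m); z points along the fingers, y is the line along which they close (so a half turn about z gives the same grasp; the last joint's range is limited). The gripper opens to 92 mm and grips with 3 to 60 N. Pads are 19 mm wide; open, the fingers measure 130 mm over their backs; the gripper's body (75 mm by 190 mm) begins 47 mm behind the grasp point.
Start: joints at [1.017, 0.434, 0.025, 1.573, -0.012, 1.134, -0.075], TCP at [0.272, -0.563, 0.227] pointing down, gripper open.
Joint ranges: [-2.62, 2.62], [-0.44, 2.09], [-1.27, 1.32], [0.08, 2.57], [-1.32, 4.46], [0.12, 2], [-2.74, 2.74]. Speed limits (rad/s): [2.22, 2.22, 3.01, 3.01, 3.14, 3.14, 3.14].

## Interface

Orientations are given as a rotation vector (axis times angle).
In Python, from cell import arm, get_image, camera_params, job gives the robot as it stands.
- The arm moves only by the tool send_rows, never from a script. Its argument "deltas" is a list of rows, each a list of 3 entries, a list of its own where there are three numbers: the shift along the world's x, y, z in m, then the turn, a rotation vector about the world's x, y, z in rad, then the finger opening in m, from 0 to 0.0918. In form: [[[tx, ty, tz], [ax, ay, az], gripper], ...]. A call has exactly 10 rows; each row shifts and turns the commanded pose from where the row before left it; what a row does not reach is not made up. A row lasts 1/10 s, in which the tool goes at most 50 mm and 8.59 degrees, less where a joint would pass 70% of its speed; a pose out of reach is approached as far as the arm can. A call with a gripper value outside its range is refused whole. The fingers move at their own pace and stop on an object; "force" is the grip in N (left out, the last holds). Time passes only in rows, so rows that do not move let the fingers close, or fill a call up. It gives the time, the measured TCP pose, the force and the opening at its end, in the units of the state.
- arm.observe(): the state, without advancing time (a new reading comes with each control period).
- get_image(name): name is "side" or "top" or "wrist"; returns the picture (480x640x3 uint8, red, green, blue); there is no depth.
- camera_params(name): a dict with "fov_y" (degrees; the focal length in pixels is half the picture's height over the tangent of half this angle, whatever the lens; pixels are square), "cx", "cy" (the principal point, pixels), "rvec" (rotation vector, rad) and "tvec" (3), from world to camera coordinates, as OpenCV has them. Camera axes: x right, y down, z forward; pixel columns grow to the right and rows downward; lengths in m; the calibration is good to about 2 mm. The wrist camera is an equidistant fisheye: a pixel r from the principal point sees the ray r / f radians off the axis. A picture is of the moment at which its call begins: read the wrist's pose just before it. camera_params takes no time and is no camera call; for the wrist camera it gives the pose at the moment of the call.
- job.sign_off(): hands the job in, once; it reports no verdict.
The state is a dict: "clock": time; "joints": joint angles; "dq": joint speeds; "joint_efforts": joint torques, N m; "position": TCP position; "ee_rot": TCP orientation; "force": force on the tool from outside, world axes, zero at the start; "ft_torque": the same for the moment, N m; "width": opening from 0.0 (shut) to 1.0 (fully open).
Only numpy, scipy, OpenCV 4.12 (cv2) and the standard library are available. Lean on these libraries where they do the work, as an engineer would, in place of code of your own. Each camera call takes 0.05 s, during which the arm holds its last target. There are 200 camera calls.

## Working session

There is one attempt and no reset: what is moved stays moved. The work goes in short steps, Python scripts to look and compute and a tool call to move; the robot and the scene stay as the last step left them, time stands still between calls to the robot, and variables do not carry over. Pictures are saved under pics/ and viewed, on a budget of 10 in all, crops included, one or two more only if the job needs it, and the job is handed in when it is done.

Besides the shell and the picture viewer there is one more tool, called after "Emit:" as name(argument=value, ...) on one line, values as JSON. send_rows: Moves the arm, as the interface text tells. Its arguments: {"type":"object","properties":{"deltas":{"type":"array","items":{"type":"array"}},"force":{"type":"number"}},"required":["deltas"]}

```bash
mkdir -p pics
cat > h.py <<'E'
import numpy as np, cv2
from cell import arm,get_image,camera_params,job
def K(p):
    f=240/np.tan(np.radians(p['fov_y']/2)); return np.array([[f,0,p['cx']],[0,f,p['cy']],[0,0,1.]])
def pix2w(name,uv,z=0):
    p=camera_params(name);R=cv2.Rodrigues(np.array(p['rvec'],float))[0];t=np.array(p['tvec'],float)
    out=[]
    for u,v in uv:
        d=R.T@np.linalg.inv(K(p))@[u,v,1.];c=-R.T@t
        out.append((c+d*(z-c[2])/d[2])[:2])
    return np.array(out)
def w2pix(name,P):
    p=camera_params(name);return cv2.projectPoints(np.array(P,float),np.array(p['rvec'],float),np.array(p['tvec'],float),K(p),None)[0][:,0]
def snap(name,fn):
    im=get_image(name);cv2.imwrite('pics/'+fn,im[:,:,::-1]);return im
E
python3 - <<'E'
from h import *
s=arm.observe();print(s['clock'],s['position'],s['ee_rot'],s['width'],s['force'])
for n in('top','side'):
    snap(n,n+'0.png');print(n,camera_params(n))
E
```

```text
0.0 [ 0.27205049 -0.56212166  0.22597508] [-3.06072334e+00 -7.01666581e-01  7.14766388e-04] 0.9982527147036635 [-0.40378401 -0.50523739 -1.04538893]
top {'fov_y': 50.16569020846662, 'cx': 316.75731527930344, 'cy': 238.42782010450907, 'rvec': array([ 2.19677286, -2.00746795,  0.22150044]), 'tvec': array([0.14975255, 0.61603539, 0.73967445])}
side {'fov_y': 51.31112779174072, 'cx': 324.19442191414333, 'cy': 240.11080929967062, 'rvec': array([ 1.89612909,  1.10351958, -0.60079197]), 'tvec': array([-0.48124919, -0.21390023,  1.2645179 ])}
```

View pics/top0.png

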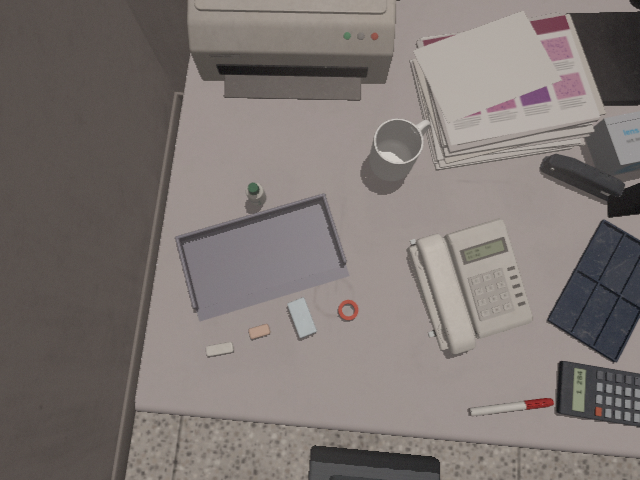

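View pics/side0.png

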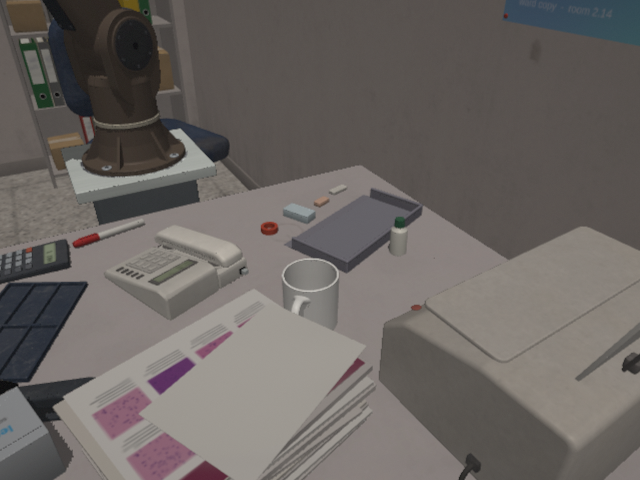

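Top view: stick (219,349), eraser (259,332), slip box (302,318), tape (348,310); tray corners about (178,236), (325,197), (346,267), (200,317). Next I'll measure them.

Run:
```python
from h import *
im=cv2.imread('pics/top0.png')
np.set_printoptions(precision=4,suppress=True)
# tray outer top corners at back (z=.025), front lip ends at z=0
print('back top',pix2w('top',[(177,237),(325,197)],.025)); print('front',pix2w('top',[(202,319),(348,270)],0))
crop=im[220:375,160:380].astype(int)
lab=cv2.cvtColor(im,cv2.COLOR_BGR2LAB).astype(int)
bg=np.median(lab[325:360,150:400].reshape(-1,3),0);print(bg)
d=np.linalg.norm(lab-bg,axis=2)
for n,(u,v),z in(('usb',(219,349),.008),('eraser',(259,332),.011),('box',(302,318),.018),('tape',(348,310),.011)):
    m=np.zeros(d.shape,np.uint8);h=24;m[v-h:v+h,u-h:u+h]=(d[v-h:v+h,u-h:u+h]>(14))
    if n!='box': pass
    k,l,st,c=cv2.connectedComponentsWithStats(m)
    # nearest comp
    i=min((i for i in range(1,k) if st[i,4]>40),key=lambda i:np.hypot(*(c[i]-(u,v))))
    ys,xs=np.where(l==i);w=pix2w('top',np.c_[xs,ys],z).astype(np.float32)*1000
    r=cv2.minAreaRect(w);print(n,st[i],c[i],'rect',r)
for P in([.5,0,0],[.6,0,0],[.5,-.1,0]): print(P,w2pix('top',[P]))
big=cv2.resize(im[180:380,150:400],None,fx=3.2,fy=3,interpolation=cv2.INTER_CUBIC);cv2.imwrite('pics/crop0.png',big)
```

```text
back top [[0.5908 0.4358]
 [0.6817 0.1978]]
front [[0.4623 0.3818]
 [0.5653 0.1484]]
[156. 131. 131.]
usb [206 342  28  16 278] [219.3561 349.3129] rect ((416.80633544921875, 345.5597229003906), (19.028316497802734, 44.73587417602539), 15.320001602172852)
eraser [249 324  22  17  59] [259.8644 335.1017] rect ((446.94342041015625, 282.88525390625), (16.150339126586914, 35.81610107421875), 34.18284225463867)
box [286 297  30  44 770] [300.6286 318.7558] rect ((476.134521484375, 219.60467529296875), (64.66570281982422, 34.204734802246094), 27.24298095703125)
tape [337 299  22  23 293] [347.4642 310.2867] rect ((497.6184387207031, 144.6746063232422), (35.784400939941406, 34.347537994384766), 4.651313781738281)
[0.5, 0, 0] [[434.5501 316.9612]]
[0.6, 0, 0] [[436.933  257.5752]]
[0.5, -0.1, 0] [[495.2037 322.4577]]
```

View pics/crop0.png

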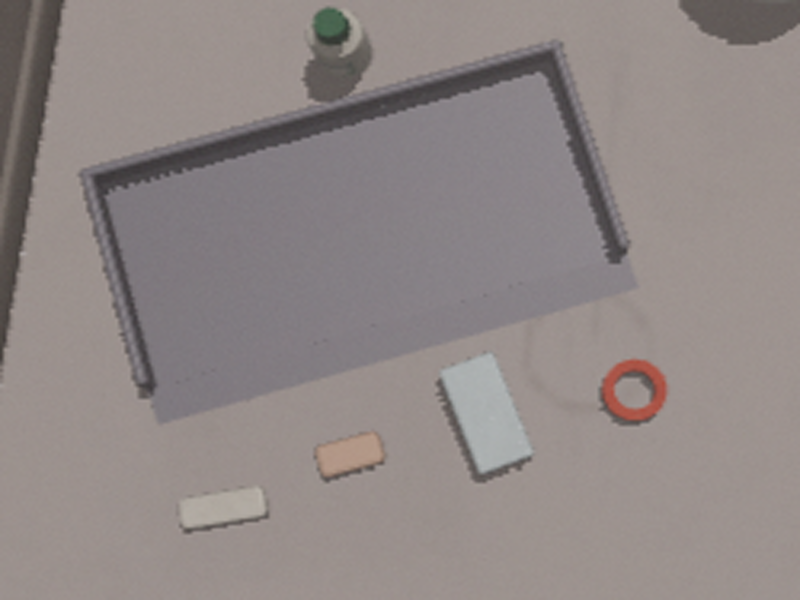

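Crop: tray, four items sharp; tray corners at crop pixels (82,172), (560,43), (637,288), (158,423). Fitting the tray pose and expressing the items in its frame.

Run:
```python
from h import *
from scipy.optimize import least_squares
np.set_printoptions(precision=4,suppress=True)
C=lambda a:[(x/3.2+150,y/3+180) for x,y in a]
px=np.array(C([(82,172),(560,43),(637,288),(158,423)]))
L=np.array([[.064,.13,.025],[.064,-.13,.025],[-.08,-.13,0],[-.08,.13,0]])
def W(q,L): 
    c,s=np.cos(q[2]),np.sin(q[2]);R=np.array([[c,-s,0],[s,c,0],[0,0,1]]);return L@R.T+[q[0],q[1],0]
r=least_squares(lambda q:(w2pix('top',W(q,L))-px).ravel(),[.58,.29,.4]);q=r.x;print(q,r.fun)
def loc(p):
    c,s=np.cos(q[2]),np.sin(q[2]);return (np.array(p)-q[:2])@np.array([[c,-s],[s,c]])
for n,pts,z in(('eraser',[(350,454)],.011),('eraser corners',[(316,448),(376,432),(384,460),(324,478)],.009),('usb',[(223,508)],.008),('usbc',[(180,502),(262,488),(268,514),(186,530)],.006),('tape',[(634,390)],.011),('box',[(441,374),(491,353),(531,453),(482,474)],.018)):
    w=pix2w('top',C(pts),z);print(n,w.mean(0),loc(w))
# side check
for n,uv,z in(('tape',(270,228),.008),('eraser',(321,201),.008),('usb',(338,189),.006),('box',(299,212),.014)): w=pix2w('side',[uv],z);print(n,'side',w,loc(w))
# tool orientation
from scipy.spatial.transform import Rotation as R
print(R.from_rotvec(arm.observe()['ee_rot']).as_matrix(), np.arctan2(*R.from_rotvec(arm.observe()['ee_rot']).as_matrix()[[1,0],1]))
```

```text
[0.5801 0.2949 0.3819] [-0.7176 -0.6725  0.1191 -0.8665  0.7735  0.6479 -0.1595  0.7608]
eraser [0.4505 0.2842] [[-0.1242  0.0383]]
eraser corners [0.4504 0.2843] [[-0.116   0.0542]
 [-0.1165  0.0227]
 [-0.1321  0.0229]
 [-0.1326  0.0545]]
usb [0.4165 0.345 ] [[-0.1331  0.1074]]
usbc [0.4163 0.3448] [[-0.1237  0.1278]
 [-0.1285  0.0862]
 [-0.1426  0.0868]
 [-0.1389  0.1285]]
tape [0.4977 0.1437] [[-0.1328 -0.1096]]
box [0.478  0.2174] [[-0.0968 -0.0178]
 [-0.0933 -0.0453]
 [-0.1503 -0.0494]
 [-0.1538 -0.0228]]
tape side [[0.5064 0.1454]] [[-0.1241 -0.1112]]
eraser side [[0.4576 0.2846]] [[-0.1175  0.0361]]
usb side [[0.4231 0.3471]] [[-0.1262  0.1069]]
box side [[0.4871 0.2177]] [[-0.1151 -0.037 ]]
[[ 0.9002  0.4356 -0.0007]
 [ 0.4356 -0.9002  0.0012]
 [-0.0001 -0.0014 -1.    ]] -1.1201390653895509
```

Emit:
send_rows(deltas=[[[0.0075, 0.0417, 0], [0, 0, -0.007], 0], [[0.0075, 0.0417, 0], [0, 0, -0.007], 0], [[0.0075, 0.0417, 0], [0, 0, -0.007], 0], [[0.0075, 0.0417, 0], [0, 0, -0.007], 0], [[0.0075, 0.0417, 0], [0, 0, -0.007], 0], [[0.0075, 0.0417, 0], [0, 0, -0.007], 0], [[0.0075, 0.0417, 0], [0, 0, -0.007], 0], [[0.0075, 0.0417, 0], [0, 0, -0.007], 0], [[0.0075, 0.0417, 0], [0, 0, -0.007], 0], [[0.0075, 0.0417, 0], [0, 0, -0.006], 0]])

```text
clock: 1.1
position: [0.347, -0.1439, 0.2267]
ee_rot: [3.084, 0.595, -0.0]
force: [0.9, 0.5, -0.7]
width: 0.176
```

Emit:
send_rows(deltas=[[[0.0075, 0.0417, 0], [0, 0, 0], 0], [[0.0075, 0.0417, 0], [0, 0, 0], 0], [[0.0075, 0.0417, 0], [0, 0, 0], 0], [[0.0075, 0.0417, 0], [0, 0, 0], 0], [[0.0075, 0.0417, 0], [0, 0, 0], 0], [[0.0075, 0.0417, 0], [0, 0, 0], 0], [[0.0075, 0.0417, 0], [0, 0, 0], 0], [[0.0075, 0.0417, 0], [0, 0, 0], 0], [[0.0075, 0.0417, 0], [0, 0, 0], 0], [[0.0075, 0.0417, 0], [0, 0, 0], 0]])

```text
clock: 2.1
position: [0.4223, 0.2729, 0.2265]
ee_rot: [3.084, 0.595, -0.001]
force: [0.6, -0.1, 1.2]
width: 0.008
```

Emit:
send_rows(deltas=[[[0, 0, -0.03], [0, 0, 0], 0], [[0, 0, -0.03], [0, 0, 0], 0], [[0, 0, -0.03], [0, 0, 0], 0], [[0, 0, -0.03], [0, 0, 0], 0], [[0, 0, 0], [0, 0, 0], 0], [[0, 0, 0], [0, 0, 0], 0], [[0, 0, 0], [0, 0, 0], 0], [[0, 0, 0], [0, 0, 0], 0], [[0, 0, 0], [0, 0, 0], 0], [[0, 0, 0], [0, 0, 0], 0]])

```text
clock: 3.1
position: [0.4226, 0.2716, 0.1074]
ee_rot: [-3.084, -0.596, -0.002]
force: [0.3, 0.6, -0.1]
width: 0.006
```

Emit:
send_rows(deltas=[[[0, 0, -0.02], [0, 0, 0], 0], [[0, 0, -0.02], [0, 0, 0], 0], [[0, 0, -0.02], [0, 0, 0], 0], [[0, 0, -0.02], [0, 0, 0], 0], [[0, 0, -0.01], [0, 0, 0], 0], [[0, 0, -0.008], [0, 0, 0], 0], [[0, 0, -0.005], [0, 0, 0], 0], [[0, 0, 0], [0, 0, 0], 0], [[0, 0, 0], [0, 0, 0], 0], [[0, 0, 0], [0, 0, 0], 0]])

```text
clock: 4.1
position: [0.4227, 0.2717, 0.0043]
ee_rot: [-3.084, -0.596, -0.002]
force: [-0.4, 0.2, 0.2]
width: 0.004
```

Run:
```python
from h import *
im=snap('top','top1.png');cv2.imwrite('pics/crop1.png',cv2.resize(im[180:400,130:410,::-1],None,fx=2.7,fy=2.7,interpolation=cv2.INTER_CUBIC))
```

```text
(no output)
```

View pics/crop1.png

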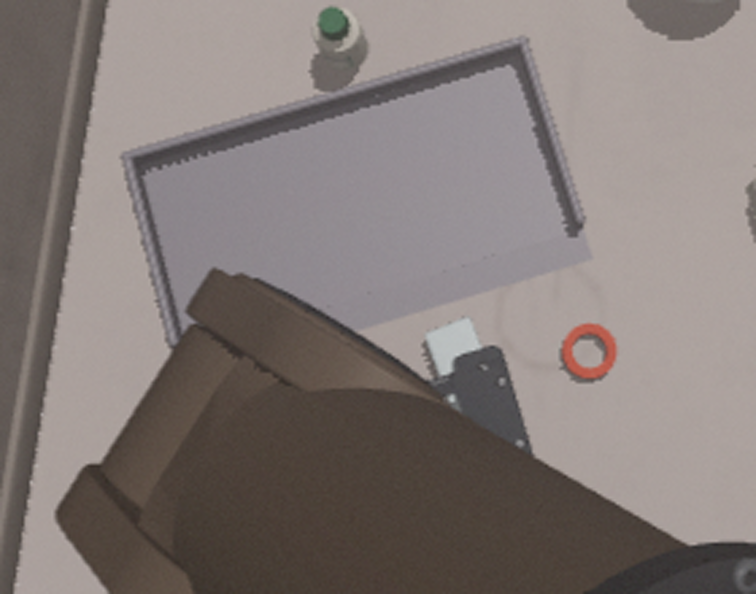

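Descent was contact-free (~0 N); the arm covers the eraser from above, tape (589,352) and box untouched. Pushing the eraser.

Emit:
send_rows(deltas=[[[0.0093, 0.0037, 0], [0, 0, 0], 0], [[0.0093, 0.0037, 0], [0, 0, 0], 0], [[0.0093, 0.0037, 0], [0, 0, 0], 0], [[0.0093, 0.0037, 0], [0, 0, 0], 0], [[0.0093, 0.0037, 0], [0, 0, 0], 0], [[0.0093, 0.0037, 0], [0, 0, 0], 0], [[0.0093, 0.0037, 0.0005], [0, 0, 0], 0], [[0.0093, 0.0037, 0.0005], [0, 0, 0], 0], [[0.0093, 0.0037, 0.0005], [0, 0, 0], 0], [[0.0093, 0.0037, 0], [0, 0, 0], 0]])

```text
clock: 5.15
position: [0.5161, 0.3088, 0.0053]
ee_rot: [-3.085, -0.596, -0.0]
force: [-0.2, -0.6, -0.8]
width: 0.002
```

Emit:
send_rows(deltas=[[[0.0093, 0.0037, 0], [0, 0, 0], 0], [[0.0093, 0.0037, 0], [0, 0, 0], 0], [[0.0093, 0.0037, 0], [0, 0, 0], 0], [[0.0056, 0.0022, 0], [0, 0, 0], 0], [[0, 0, 0], [0, 0, 0], 0], [[0, 0, 0], [0, 0, 0], 0], [[-0.0093, -0.0037, 0], [0, 0, 0], 0], [[-0.0093, -0.0037, 0], [0, 0, 0], 0], [[0, 0, 0.04], [0, 0, 0], 0], [[0, 0, 0.04], [0, 0, 0], 0]])

```text
clock: 6.15
position: [0.5277, 0.3131, 0.085]
ee_rot: [3.083, 0.597, -0.006]
force: [1.3, 1.8, 0.9]
width: 0.001
```

Run:
```python
from h import *
a=snap('side','side1.png');b=get_image('wrist');print(camera_params('wrist'),arm.observe()['position'])
cv2.imwrite('pics/pair1.png',np.hstack([cv2.resize(a[150:290,230:460],(480,292)),cv2.resize(b,(320,240)) if 0 else cv2.copyMakeBorder(cv2.resize(b,(320,240)),0,52,0,0,0)])[:,:,::-1])
```

```text
{'fov_y': 65.70646984690485, 'cx': 318.6536826833494, 'cy': 250.4225484220374, 'rvec': array([-2.39095144,  1.61672113,  0.24285341]), 'tvec': array([0.09586772, 0.58698314, 0.44001755])} [0.53141247 0.31638183 0.0905714 ]
```

View pics/pair1.png

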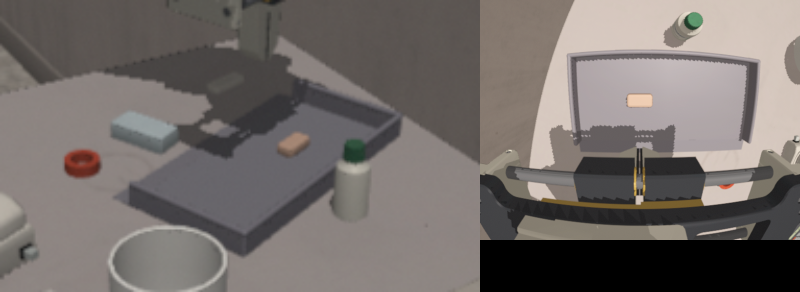

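Eraser is inside the tray mid-floor (wrist view (638,100) in the pair picture), others unmoved. Checking clearance to the left wall before the stick.

Run:
```python
from h import *
np.set_printoptions(precision=3,suppress=True)
print('wall base',pix2w('top',[(145,340),(160,270),(180,100)],0))
for z in(.2,.3,.4):print('link',z,pix2w('top',[(152,369)],z))
print('phone',pix2w('top',[(410,240),(418,290),(432,330)],.04))
```

```text
wall base [[0.42  0.47 ]
 [0.537 0.463]
 [0.848 0.475]]
link 0.2 [[0.388 0.39 ]]
link 0.3 [[0.394 0.36 ]]
link 0.4 [[0.4  0.33]]
phone [[0.617 0.054]
 [0.537 0.037]
 [0.476 0.012]]
```

Emit:
send_rows(deltas=[[[-0.0146, 0.0023, 0], [0, 0, -0.02], 0], [[-0.0146, 0.0023, 0], [0, 0, -0.02], 0], [[-0.0146, 0.0023, 0], [0, 0, -0.02], 0], [[-0.0146, 0.0023, 0], [0, 0, -0.02], 0], [[-0.0146, 0.0023, 0], [0, 0, -0.02], 0], [[-0.0146, 0.0023, 0], [0, 0, -0.02], 0], [[-0.0146, 0.0023, 0], [0, 0, -0.02], 0], [[-0.0146, 0.0023, 0], [0, 0, -0.02], 0], [[-0.0146, 0.0023, 0], [0, 0, -0.02], 0], [[-0.0146, 0.0023, 0], [0, 0, -0.02], 0]])

```text
clock: 7.25
position: [0.3825, 0.3364, 0.0848]
ee_rot: [3.128, 0.284, -0.001]
force: [-0.4, -0.2, 0.5]
width: 0.004
```

Emit:
send_rows(deltas=[[[0, 0, 0], [0, 0, 0], 0], [[0, 0, -0.02], [0, 0, 0], 0], [[0, 0, -0.02], [0, 0, 0], 0], [[0, 0, -0.015], [0, 0, 0], 0], [[0, 0, 0], [0, 0, 0], 0], [[0, 0, 0], [0, 0, 0], 0], [[0, 0, 0], [0, 0, 0], 0], [[0, 0, 0], [0, 0, 0], 0], [[0, 0, 0], [0, 0, 0], 0], [[0, 0, 0], [0, 0, 0], 0]])

```text
clock: 8.25
position: [0.3844, 0.3374, 0.0306]
ee_rot: [-3.128, -0.285, -0.001]
force: [-1.0, -0.0, -0.8]
width: 0.007
```

Emit:
send_rows(deltas=[[[0, 0.002, -0.01], [0, 0, 0], 0], [[0, 0, -0.01], [0, 0, 0], 0], [[0, 0, -0.006], [0, 0, 0], 0], [[0, 0, 0], [0, 0, 0], 0], [[0.0098, 0.0018, 0], [0, 0, 0], 0], [[0.0098, 0.0018, 0], [0, 0, 0], 0], [[0.0098, 0.0018, 0], [0, 0, 0], 0], [[0.0098, 0.0018, 0], [0, 0, 0], 0], [[0.0098, 0.0018, 0], [0, 0, 0], 0], [[0.0098, 0.0018, 0], [0, 0, 0], 0]])

```text
clock: 9.25
position: [0.444, 0.3502, 0.0043]
ee_rot: [-3.129, -0.284, -0.0]
force: [-0.2, -0.1, 0.2]
width: 0.008
```

Run:
```python
from h import *
a=get_image('side');b=get_image('wrist')
cv2.imwrite('pics/pair2.png',np.hstack([cv2.resize(a[150:290,230:460],(400,244)),cv2.resize(b[100:344,120:520],(400,244))])[:,:,::-1])
```

```text
(no output)
```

View pics/pair2.png

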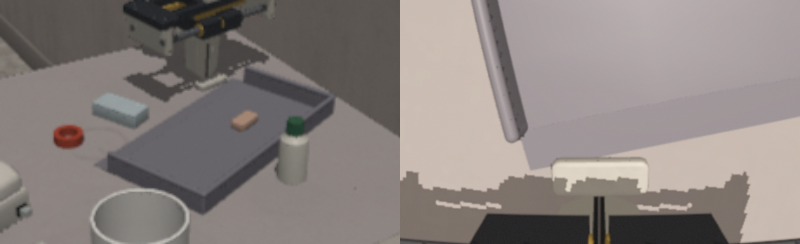

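The stick sits flush on the fingertips at the lip (wrist, 600,177), inside the left wall's line (515,137). Continuing.

Emit:
send_rows(deltas=[[[0.0098, 0.0018, 0.0005], [0, 0, 0], 0], [[0.0098, 0.0018, 0.0005], [0, 0, 0], 0], [[0.0098, 0.0018, 0.0005], [0, 0, 0], 0], [[0.0098, 0.0018, 0], [0, 0, 0], 0], [[0.0098, 0.0018, 0], [0, 0, 0], 0], [[0.0098, 0.0018, 0], [0, 0, 0], 0], [[0.0098, 0.0018, 0], [0, 0, 0], 0], [[0.0098, 0.0018, 0], [0, 0, 0], 0], [[0.005, 0.0009, 0], [0, 0, 0], 0], [[0, 0, 0], [0, 0, 0], 0]])

```text
clock: 10.35
position: [0.5272, 0.3654, 0.0056]
ee_rot: [-3.129, -0.284, -0.001]
force: [0.6, 0.3, 0.6]
width: 0.005
```

Emit:
send_rows(deltas=[[[0, 0, 0], [0, 0, 0], 0], [[-0.0098, -0.0018, 0], [0, 0, 0], 0], [[-0.0098, -0.0018, 0], [0, 0, 0], 0], [[0, 0, 0.04], [0, 0, 0], 0], [[0, 0, 0.04], [0, 0, 0], 0], [[0, 0, 0.02], [0, 0, 0], 0], [[0, 0, 0], [0, 0, 0], 0], [[0, 0, 0], [0, 0, 0], 0], [[0, 0, 0], [0, 0, 0], 0], [[0, 0, 0], [0, 0, 0], 0]])

```text
clock: 11.35
position: [0.5059, 0.3612, 0.1044]
ee_rot: [3.127, 0.285, -0.003]
force: [0.3, -0.9, 1.0]
width: 0.005
```

Run:
```python
from h import *
print(arm.observe()['position'])
a=get_image('side');b=get_image('wrist')
cv2.imwrite('pics/pair3.png',np.hstack([cv2.resize(a[150:290,230:460],(400,244)),cv2.resize(b[0:390],(400,244))])[:,:,::-1])
```

```text
[0.50590968 0.36115782 0.10435598]
```

View pics/pair3.png

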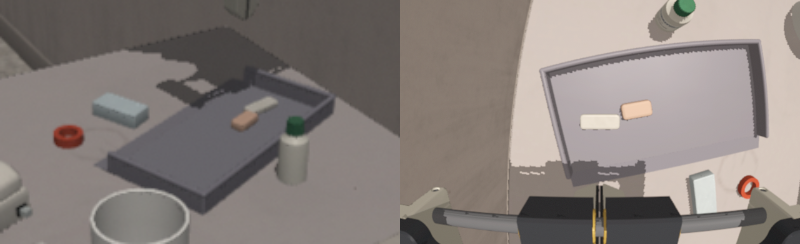

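Eraser and stick lie on the tray floor (wrist 635,110 and 600,122). Before the tape, a check of the phone's height where the gripper body comes near.

Run:
```python
from h import *
np.set_printoptions(precision=3,suppress=True)
def P(n):
    p=camera_params(n);R=cv2.Rodrigues(np.array(p['rvec'],float))[0];return K(p)@np.c_[R,np.array(p['tvec'],float)]
for a,b in(((455,345),(165,232)),((432,243),(232,250)),((348,310),(270,228))):
    X=cv2.triangulatePoints(P('top'),P('side'),np.array(a,float),np.array(b,float));X=(X[:3]/X[3]).ravel();print(X,w2pix('top',[X]),w2pix('side',[X]))
for z in(.05,.07):print(z,pix2w('top',[(410,240),(418,290),(432,330),(440,347)],z))
```

```text
[ 0.456 -0.033  0.024] [[457.753 345.96 ]] [[167.683 232.269]]
[0.613 0.027 0.057] [[428.873 241.515]] [[228.355 249.904]]
[0.499 0.146 0.004] [[346.694 309.306]] [[268.663 228.05 ]]
0.05 [[0.615 0.055]
 [0.535 0.039]
 [0.475 0.014]
 [0.451 0.001]]
0.07 [[0.61  0.059]
 [0.533 0.043]
 [0.474 0.019]
 [0.45  0.006]]
```

Emit:
send_rows(deltas=[[[-0.0039, -0.024, 0], [0, 0, 0.045], 0.014], [[-0.0039, -0.024, 0], [0, 0, 0.045], 0.014], [[-0.0039, -0.024, 0], [0, 0, 0.045], 0.014], [[-0.0039, -0.024, 0], [0, 0, 0.045], 0.014], [[-0.0039, -0.024, 0], [0, 0, 0.045], 0.014], [[-0.0039, -0.024, 0], [0, 0, 0.045], 0.014], [[-0.0039, -0.024, 0], [0, 0, 0.045], 0.014], [[-0.0039, -0.024, 0], [0, 0, 0.045], 0.014], [[-0.0039, -0.024, 0], [0, 0, 0.045], 0.014], [[-0.0039, -0.024, 0], [0, 0, 0.045], 0.014]])

```text
clock: 12.45
position: [0.4674, 0.1208, 0.1054]
ee_rot: [-2.985, -0.979, 0.001]
force: [1.0, -0.3, -0.3]
width: 0.15
```

Emit:
send_rows(deltas=[[[0, 0, 0], [0, 0, 0], 0.014], [[0, 0, -0.02], [0, 0, 0], 0.014], [[0, 0, -0.02], [0, 0, 0], 0.014], [[0, 0, -0.02], [0, 0, 0], 0.014], [[0, 0, -0.01], [0, 0, 0], 0.014], [[0, 0, 0], [0, 0, 0], 0.014], [[0, 0, 0], [0, 0, 0], 0.014], [[0, 0, 0], [0, 0, 0], 0.014], [[0, 0, 0], [0, 0, 0], 0.014], [[0, 0, 0], [0, 0, 0], 0.014]])

```text
clock: 13.45
position: [0.4682, 0.1219, 0.0363]
ee_rot: [2.986, 0.975, 0.002]
force: [-0.2, -0.1, -0.2]
width: 0.156
```

Run:
```python
from h import *
print(arm.observe()['position'])
a=get_image('side');b=get_image('wrist')
cv2.imwrite('pics/pair4.png',np.hstack([cv2.resize(a[120:300,150:446],(400,244)),cv2.resize(b[0:390],(400,244))])[:,:,::-1])
```

```text
[0.46817772 0.12186948 0.03629401]
```

View pics/pair4.png

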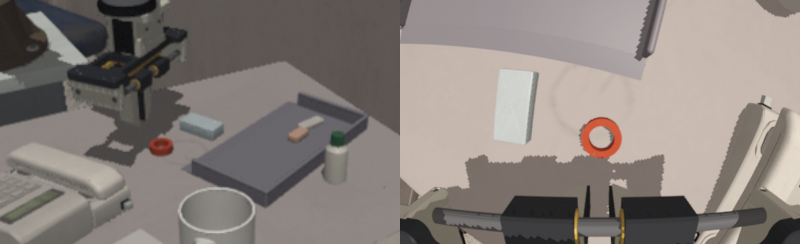

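Tape centred ahead of the finger gap (wrist 602,138), heading clears the right wall end (648,55) and box (515,105). Descending.

Emit:
send_rows(deltas=[[[0, 0, -0.01], [0, 0, 0], 0.014], [[0, 0, -0.01], [0, 0, 0], 0.014], [[0, 0, -0.006], [0, 0, 0], 0.014], [[0, 0, -0.005], [0, 0, 0], 0.014], [[0, 0, 0], [0, 0, 0], 0.014], [[0.0081, 0.0059, 0], [0, 0, 0], 0.014], [[0.0081, 0.0059, 0], [0, 0, 0], 0.014], [[0.0081, 0.0059, 0], [0, 0, 0], 0.014], [[0.0081, 0.0059, 0], [0, 0, 0], 0.014], [[0.0081, 0.0059, 0], [0, 0, 0], 0.014]])

```text
clock: 14.55
position: [0.5093, 0.1521, 0.0049]
ee_rot: [-2.986, -0.976, -0.001]
force: [0.0, -0.3, -0.4]
width: 0.153
```

Run:
```python
from h import *
b=get_image('wrist')
cv2.imwrite('pics/w5.png',cv2.resize(b[0:390],(400,244))[:,:,::-1])
```

```text
(no output)
```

View pics/w5.png

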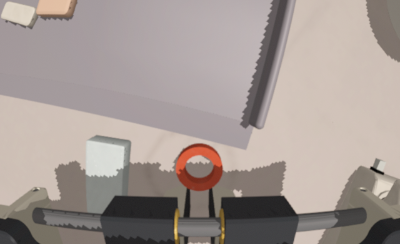

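Tape (199,167) is nested on the fingertips at the lip, clear of the wall end (252,120) and box (107,170). Continuing.

Emit:
send_rows(deltas=[[[0.0081, 0.0059, 0.0005], [0, 0, 0], 0.014], [[0.0081, 0.0059, 0.0005], [0, 0, 0], 0.014], [[0.0081, 0.0059, 0.0005], [0, 0, 0], 0.014], [[0.0081, 0.0059, 0], [0, 0, 0], 0.014], [[0.0081, 0.0059, 0], [0, 0, 0], 0.014], [[0.0081, 0.0059, 0], [0, 0, 0], 0.014], [[0.0081, 0.0059, 0], [0, 0, 0], 0.014], [[0.0081, 0.0059, 0], [0, 0, 0], 0.014], [[0.0081, 0.0059, 0], [0, 0, 0], 0.014], [[0.004, 0.003, 0], [0, 0, 0], 0.014]])

```text
clock: 15.6
position: [0.5861, 0.2083, 0.0063]
ee_rot: [-2.986, -0.976, -0.001]
force: [-0.6, 0.1, 1.1]
width: 0.152
```

Emit:
send_rows(deltas=[[[0, 0, 0], [0, 0, 0], 0.014], [[-0.0081, -0.0059, 0], [0, 0, 0], 0.014], [[-0.0081, -0.0059, 0], [0, 0, 0], 0.014], [[0, 0, 0.04], [0, 0, 0], 0.014], [[0, 0, 0.04], [0, 0, 0], 0.014], [[0, 0, 0.04], [0, 0, 0], 0.014], [[0, 0, 0.04], [0, 0, 0], 0.014], [[0, 0, 0.03], [0, 0, 0], 0.014], [[0, 0, 0], [0, 0, 0], 0.014], [[0, 0, 0], [0, 0, 0], 0.014]])

```text
clock: 16.6
position: [0.5684, 0.1947, 0.1965]
ee_rot: [2.985, 0.975, 0.001]
force: [-0.0, -0.3, -0.0]
width: 0.152
```

Emit:
send_rows(deltas=[[[-0.01, -0.04, 0], [0, 0, 0], 0.014], [[-0.01, -0.04, 0], [0, 0, 0], 0.014], [[-0.01, -0.04, 0], [0, 0, 0], 0.014], [[-0.01, -0.04, 0], [0, 0, 0], 0.014], [[-0.01, -0.04, 0], [0, 0, 0], 0.014], [[-0.01, -0.04, 0], [0, 0, 0], 0.014], [[-0.01, -0.04, 0], [0, 0, 0], 0.014], [[-0.01, -0.04, 0], [0, 0, 0], 0.014], [[-0.01, -0.04, 0], [0, 0, 0], 0.014], [[0, 0, 0], [0, 0, 0], 0.014]])

```text
clock: 17.6
position: [0.4752, -0.1711, 0.1941]
ee_rot: [2.99, 0.962, -0.008]
force: [0.3, -0.5, 0.1]
width: 0.151
```

Run:
```python
from h import *
im=get_image('top');cv2.imwrite('pics/crop9.png',cv2.resize(im[180:380,150:400,::-1],None,fx=3.2,fy=3,interpolation=cv2.INTER_CUBIC))
```

```text
(no output)
```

View pics/crop9.png

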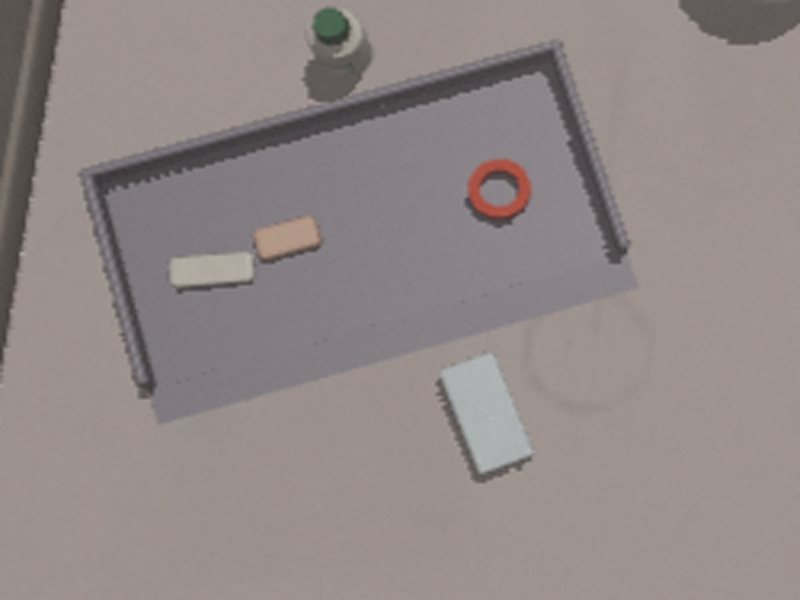

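The final top view shows the eraser (288,238), stick (212,270) and tape (500,189) well inside the tray. The slip box corners and the bottle are at the same pixels as at the start.

```bash
python3 -c "
from cell import job;print(job.sign_off())"
```

```text
the job is handed in; nothing more can be done
None
```

I pushed the eraser, then the memory stick, then the tape roll over the lip and fully into the tray, without lifting any of them. I signed the job off at about 17.7 s, against the 58 s limit.

- **Final check:** the last top view shows all three on the tray floor, clear of the lip. The slip box and bottle are at the same pixels as at the start. The mug is mostly outside that crop, but the visible part looks unchanged and the arm never went near it.
- **Forces and arm position:** wrist force readings at the end of each call stayed around 2 N or less. The arm is retracted, about 0.19 m above the desk and touching nothing.
- **Disagreement:** a rough reading from the side camera put the objects about 8 mm further in x than the top camera did. I used the top-camera values, with more than 10 mm of approach clearance, and the pushes confirmed them.

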